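# Arm the start catch and set the ball at the top of the rolling-ball incline

### The arm

A 6-joint arm with a two-finger parallel gripper is mounted at the origin on a cart in front of the work surface, level with it; the furniture and walls round the work are solid. World frame = base frame: x ahead of the robot, y to its left, z up, the work surface at z = 0. Lengths are in m, angles in rad, forces in N, time in s.
With the tool pointing down it reaches from about 0.25 to 0.8 m from the base axis. Payload 3.9 kg.
Tool frame: the origin (TCP) lies midway between the tips of the shut fingers; the grasp point (between the pads) lies 19 mm behind it (grasp_offset is the distance from the TCP to the grasp point, in m); z points along the fingers, x is the direction in which the jaws open and shut, and the axes are right-handed (so a half turn about z gives the same grasp; the last joint's range is limited). The gripper opens to 85 mm and grips with 20 to 120 N. Pads are 22 mm wide; open, the fingers measure 114 mm over their backs; the gripper's body (76 mm by 85 mm) begins 54 mm behind the grasp point. The pads swing forward as they close: fully open they stand 13 mm farther back than shut.
Start: joints at [1.257, 0.26, -0.138, 1.173, 0, 1.571], TCP at [0.162, 0.499, 0.21] pointing down, gripper open.
Joint ranges: [-2.78, 2.78], [-0.83, 1.72], [-1.28, 1.37], [-1.9, 2.12], [-1.57, 1.48], [-3.14, 3.14]. Speed limits (rad/s): [2.57, 2.57, 3.14, 3.14, 3.14, 3.14].

### API

Orientations are given as [roll, pitch, yaw] about the fixed x, y, z axes, in that order (R = Rz(yaw) Ry(pitch) Rx(roll)).
In Python, from station import state, read_camera, hand_in, grasp_offset gives the robot as it stands.
- The arm moves only by the tool drive_tool, never from a script. Its argument "steps" is a list of rows, each a list of 3 entries, a list of its own where there are three numbers: the closure in counts, from 0 (fully open) to 255 (shut), then the shift along the tool's x, y, z in cm, then the turn about the tool's z in rad. A call has 1 to 12 rows; each row shifts and turns the commanded pose from where the row before left it, along the tool's axes as they then stand; what a row does not reach is not made up. A row lasts 1/10 s, in which the tool goes at most 50 mm and 8.59 degrees, less where a joint would pass 70% of its speed; a pose out of reach is approached as far as the arm can. A call is refused whole if a number of a shift passes 5 or a number of a turn 0.15, either way. A call with a gripper value outside its range is refused whole. The fingers move at their own pace and stop on an object; "grip_force" is the grip in N (left out, the last holds). Time passes only in rows, so rows that do not move let the fingers close. It gives the time, the measured TCP pose, the force and the opening at its end, in the units of the state.
- state(): the state, without advancing time (a new reading comes with each control period).
- read_camera(name): name is "side" or "top"; returns a dict with "frame" (384x512x3 uint8, red, green, blue), "depth" (384x512 float32, m along the optical axis (not along the pixel's ray), 0 where there is no reading), "fx", "fy", "cx", "cy" (pixels), "world_from_camera" (4x4, takes a point from camera to world coordinates). Camera axes: x right, y up, looking along -z (the intrinsics and any distortion apply to the point x, -y, -z); pixel columns grow to the right and rows downward; lengths in m; the calibration is good to about 2 mm. A picture is of the moment at which its call begins.
- hand_in(): hands the job in, once; it reports no verdict.
The state is a dict: "time_s": time; "q": joint angles; "joint_vel": joint speeds; "joint_efforts": joint torques, N m; "position": TCP position; "tcp_rot": TCP orientation; "force": force on the tool from outside, world axes, zero at the start; "moment": the same for the moment, N m; "opening": opening from 0.0 (shut) to 1.0 (fully open).
Only numpy, scipy, OpenCV 4.12 (cv2) and the standard library are available. Lean on these libraries where they do the work, as an engineer would, in place of code of your own. Each camera call takes 0.05 s, during which the arm holds its last target.

### The job

Make the rolling-ball incline ready for its next timed run: push the catch lever over from its released position (leaning uphill) as far as it goes downhill, so that the sprung catch stands up in the gutter; then, with the fingertips, gently push the steel ball from the dip up the gutter, over the catch and on into the pocket below the upper end block, so that the catch alone keeps it from rolling back. Do not pinch or lift the ball, and leave the vial, beaker, weight and stopper where they stand.

Things in the scene. Friction and masses are not known exactly. Their poses are not given: they have to be found in the camera images.
- track: Stand of the incline, fixed on the worktop: grey base bar 385 x 56 mm (feet 82 mm wide) that carries the gutter on black saddles. Origin: centre of the underside; x level, along the gutter towards its upper end (at the robot's left); z up.
- gutter: Aluminium gutter, fixed: a V of 120 degrees; its lips lie 25 mm either side of the middle, their tops 14.5 mm above the vertex line (bottom of the V). Origin: on the vertex line at the dip. x: up the slope along the vertex line (5 degrees above level); z: normal to the slope; y: across, to the robot. The ball's centre rides at y = 0, z = 29 mm. Black light-gate heads sit below the lips.
- runout_end (a point): Centre of the rubber pad on the lower end block, 29 mm above the vertex line. From the dip a 100 mm run-out rises to it, at 9 degrees to the gutter's x axis (lips 0.16 mm higher in gutter z per mm), so a finger has 75 mm of room behind the ball. Block 50 mm wide, top 44 mm above the vertex line.
- pocket_end (a point): Centre of the rubber pad on the upper end block (50 mm wide, top 44 mm above the vertex line), at gutter x = 258 mm, z = 29 mm. The ball touches it with its centre at gutter x = 233 mm.
- ball_rest (a point): Where the ball's centre lies when it rests against the raised catch: gutter x = 220 mm, y = 0, z = 29 mm. Point fixed to the gutter.
- catch_nose (a point): Nose of the catch when raised (fixed point, gutter x = 200 mm, z = 9 mm; nose radius 3 mm, 8 mm wide, top 12 mm above the vertex line, below the lips). The catch is a dark steel pawl in a slot of the gutter's bottom, ramped on its downhill side: a ball pushed uphill presses it down (a few newtons) and it springs up behind.
- catch (a joint): Catch against its spring, rad: 0 = as high as the lever lets it; up to 0.6 = pressed down. The ball pushed over it presses it down about 0.3; it returns to 0 behind the ball. With the lever released the whole catch lies below the ball's path and cannot hold it.
- set_lever (a joint): Angle of the catch lever, rad: 0 = released, leaning 0.3 rad uphill, catch sunk; 0.6 = set, at its stop, leaning 0.3 rad downhill, catch raised. It stays where it is left; about 1.6 N at the knob moves it. Starts between 0 and 0.08.
- lever_knob (a point): Centre of the black knob (18 mm across, 23 mm long) on the lever's end; moves with the lever. The 7 mm steel lever, 72 mm to the knob's centre, stands outside the gutter on the robot's side, 44 mm from its middle, and turns in the gutter's length about a shaft across and below it (gutter x = 176 mm, z = -22 mm).
- ball_center (a point): Centre of the polished steel ball, 50 mm in diameter, about 0.5 kg, slick with oil (friction about 0.3, so it slides on a finger and rolls in the gutter), that starts at rest in the dip of the gutter.
- vial_a: Capped sample vial, white cap, 27 mm across and 59 mm high, standing behind the incline. Origin: centre of the underside. Bystander.
- beaker: Small glass beaker, 51 x 58 mm and 68 mm high, standing behind the incline. Origin: centre of the underside. Bystander.
- brass_weight: Brass-coloured knob weight, 28 mm across and 35 mm high, right of the incline. Origin: centre of the underside. Bystander.
- stopper: Dark red rubber stopper, 32 mm across and 28 mm high, left of the incline. Origin: centre of the underside. Bystander.
Mind the look-alikes: they are no part of the job. What is shaped like the part that bears ball_center but purple is not meant.

How it is judged:
On the way, in this order (a step that is already met when the one before it is completed fails the run):
1. the catch lever has been pushed over to its set stop (value of joint set_lever above 0.54 rad), for 0.2 s.
2. the ball is past the catch and the catch has sprung up behind it (x of ball_center in the frame of gutter above 0.215 m and value of joint catch below 0.08 rad), for 0.2 s.
At the end, for the whole second after the job is handed in: The lever stands set (joint above 0.54 rad), the catch is up (within 0.08 rad), and the ball rests in the gutter uphill of it: centre more than 215 mm up the slope from the dip, within 6 mm of the gutter's middle, 24 to 34 mm above the vertex line, slower than 20 mm/s (all of step 2 and value of joint set_lever above 0.54 rad and y of ball_center in the frame of gutter between -0.006 and 0.006 m and z of ball_center in the frame of gutter between 0.024 and 0.034 m and linear speed of ball below 0.02 m/s); the robot touches nothing.
It fails at once if the ball was lifted out of the gutter (centre more than 55 mm above the vertex line) (z of ball_center in the frame of gutter above 0.055 m).
It fails at once if the ball was pinched or forced (more than 25 N between fingers and ball) (contact force between the fingers and ball above 25 N).
It fails at once if the vial, beaker, weight or stopper was moved more than 15 mm (distance of any of vial_a, beaker, brass_weight, stopper from where it was at the start of the episode above 0.015 m).
It also fails if it takes over 48 s, if anything falls off the work surface, if the arm or the gripper's body presses on something with over 40 N, if the wrist force passes 120 N, or if a joint passes its speed limit or range.

## Working session

There is one attempt and no reset: what is moved stays moved. The work goes in short steps, Python scripts to look and compute and a tool call to move; the robot and the scene stay as the last step left them, time stands still between calls to the robot, and variables do not carry over. Pictures are saved under pics/ and viewed, and the job is handed in when it is done.

Besides the shell and the picture viewer there is one more tool, called after "Emit:" in YAML: its name, and indented under it one key for each argument. drive_tool: Moves the arm, as the interface text tells. Its arguments: {"type":"object","properties":{"steps":{"type":"array","items":{"type":"array"}},"grip_force":{"type":"number"}},"required":["steps"]}

```bash
mkdir -p pics; ls
python3 - <<'E'
from station import *
import cv2
s=state();print(s, grasp_offset)
for n in("side","top"):
    c=read_camera(n);cv2.imwrite(f"pics/{n}0.png",c["frame"][:,:,::-1]);print(n,c["fx"],c["fy"],c["cx"],c["cy"],c["world_from_camera"],[k for k in c])
E
```

```text
pics
{'time_s': 0.0, 'q': array([ 1.25700439e+00,  2.60682883e-01, -1.39409418e-01,  1.17269042e+00,
        1.83520818e-05,  1.57080568e+00]), 'joint_vel': array([-0.00075563, -0.00014   , -0.00088566,  0.00080375,  0.00041329,
       -0.00165269]), 'joint_efforts': array([-1.76125941e-03, -4.05672669e+01,  2.53925121e+01,  1.86392415e-02,
        9.63212528e-05,  5.04545611e-06]), 'position': array([0.16181637, 0.49866303, 0.20955027]), 'tcp_rot': array([-3.14157432e+00,  1.98639827e-03,  1.25699503e+00]), 'force': array([-0.22871216, -0.2655115 ,  0.19730162]), 'moment': array([-0.01445178, -0.04570605, -0.02052096]), 'opening': 1.0003431413924349} 0.0187
side 351.7527144999302 351.7527144999302 254.02898840859595 194.33931968112753 [[ 0.97476003  0.0841179  -0.206802    0.28174683]
 [-0.22309055  0.40256788 -0.88778923 -1.15887854]
 [ 0.00857288  0.91151702  0.41117298  0.62302161]
 [ 0.          0.          0.          1.        ]] ['frame', 'depth', 'fx', 'fy', 'cx', 'cy', 'world_from_camera']
top 486.4301335682339 486.4301335682339 252.11564589155932 192.0219165841186 [[-1.43504847e-01  8.97067001e-01 -4.17943961e-01 -7.77998735e-02]
 [-9.89649584e-01 -1.29975408e-01  6.08283998e-02  9.08993522e-02]
 [ 2.44713435e-04  4.22347237e-01  9.06434086e-01  1.44111862e+00]
 [ 0.00000000e+00  0.00000000e+00  0.00000000e+00  1.00000000e+00]] ['frame', 'depth', 'fx', 'fy', 'cx', 'cy', 'world_from_camera']
```

View pics/side0.png

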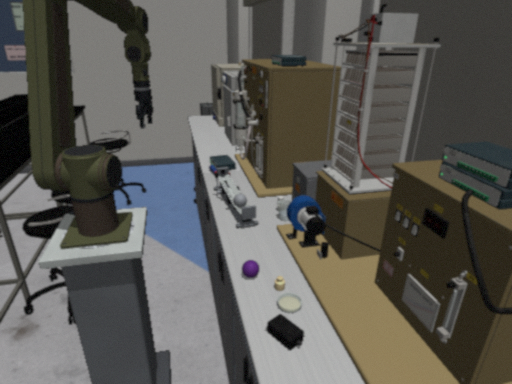

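View pics/top0.png

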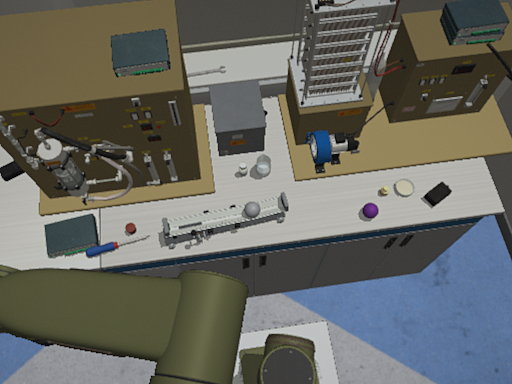

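The top view shows the steel ball at about (253,209), the gutter running from (166,230) at its upper end to (284,203), and the lever near (200,237). The purple decoy is at (370,211). I'll zoom in next.

```bash
cat > h.py <<'E'
from station import *
import numpy as np, cv2
def ray(c,u,v):
    T=np.array(c["world_from_camera"]);d=T[:3,:3]@np.array([(u-c["cx"])/c["fx"],-(v-c["cy"])/c["fy"],-1.]);return T[:3,3],d
def pt(c,u,v):
    o,d=ray(c,u,v);z=c["depth"][int(round(v)),int(round(u))];return o+d*z
def onz(c,u,v,z):
    o,d=ray(c,u,v);return o+d*(z-o[2])/d[2]
def tri(c1,p1,c2,p2):
    o1,d1=ray(c1,*p1);o2,d2=ray(c2,*p2);A=np.stack([d1,-d2],1);t=np.linalg.lstsq(A,o2-o1,rcond=None)[0]
    a=o1+d1*t[0];b=o2+d2*t[1];return (a+b)/2,np.linalg.norm(a-b)
def proj(c,p):
    T=np.array(c["world_from_camera"]);q=T[:3,:3].T@(np.array(p)-T[:3,3]);return c["cx"]+c["fx"]*q[0]/-q[2], c["cy"]+c["fy"]*q[1]/q[2]
def crop(c,x0,x1,y0,y1,k,fn):
    im=cv2.resize(c["frame"][y0:y1,x0:x1,::-1],None,fx=k,fy=k,interpolation=cv2.INTER_CUBIC);cv2.imwrite(fn,im)
E
python3 - <<'E'
from h import *
a=read_camera("top");b=read_camera("side")
np.save("top.npy",a,allow_pickle=True);np.save("side.npy",b,allow_pickle=True)
crop(a,155,295,185,260,5,"pics/t1.png");crop(b,195,265,150,225,8,"pics/s1.png")
E
```

```text
(no output)
```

View pics/t1.png

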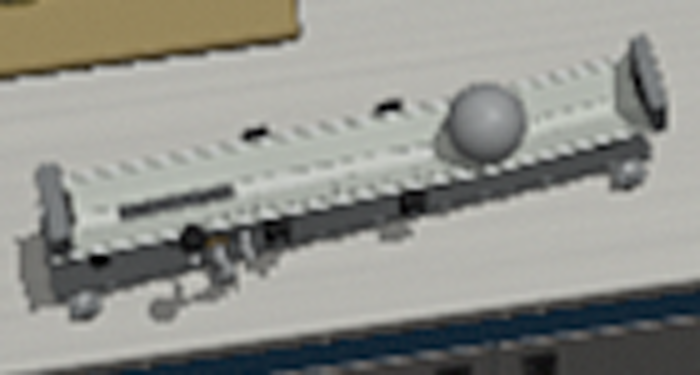

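View pics/s1.png

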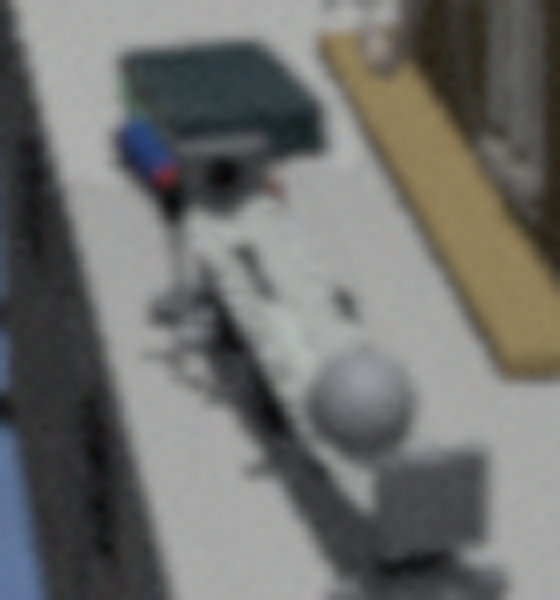

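Run:
```python
from h import *
a=np.load("top.npy",allow_pickle=True).item();b=np.load("side.npy",allow_pickle=True).item()
B=(252.4,209.8),(240.2,200.2);K=(193.6,232.6),(216.6,175)
print("ball",tri(a,B[0],b,B[1]),"knob",tri(a,K[0],b,K[1]))
print("knob depth",pt(a,193.6,232.6),pt(b,216.6,175)); print("balldepth",pt(a,*B[0]),pt(b,*B[1]))
# point cloud from top depth in region
P=[]
T=np.array(a["world_from_camera"])
for v in range(190,256):
  for u in range(156,294):
    if a["depth"][v,u]>0:P.append((u,v,*pt(a,u,v)))
P=np.array(P);np.save("P.npy",P)
# height map image
H=np.zeros((66,138),np.float32)
for u,v,x,y,z in P:H[int(v)-190,int(u)-156]=z
cv2.imwrite("pics/h.png",cv2.applyColorMap(cv2.resize(np.clip(H/0.14*255,0,255).astype(np.uint8),None,fx=5,fy=5,interpolation=0),cv2.COLORMAP_JET))
print(H.max(),H.min())
```

```text
ball (array([0.49914294, 0.00623063, 0.06375687]), np.float64(0.002963006419092418)) knob (array([0.43641449, 0.18931222, 0.09999996]), np.float64(0.0018452433708320845))
knob depth [0.43301049 0.18879553 0.10631487] [0.43589462 0.17737524 0.10497059]
balldepth [0.48761975 0.00770823 0.0875    ] [ 0.49720269 -0.01136864  0.07277408]
0.1120104 -0.22368798
```

View pics/h.png

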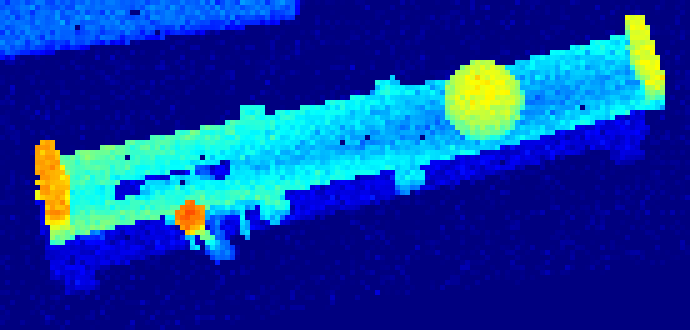

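Run:
```python
from h import *
from scipy.optimize import least_squares
P=np.load("P.npy")
u,v=P[:,0]-156,P[:,1]-190;X=P[:,2:]
m=((u-97)**2+(v-20)**2<7.5**2)
r=least_squares(lambda c:np.linalg.norm(X[m]-c,axis=1)-0.025,[.5,.006,.064],loss='soft_l1',f_scale=.001);c=r.x;print("ball",c,np.sqrt(np.mean(r.fun**2)))
up=(u<14)&(v>27)&(v<46)&(X[:,2]>.090);lo=(u>123)&(v<23)&(X[:,2]>.068)
for n,q in(("up",up),("lo",lo)):print(n,q.sum(),X[q].mean(0),X[q].min(0),X[q].max(0),np.percentile(X[q][:,2],[10,50,90]))
k=(abs(u-38)<5)&(abs(v-43)<5)&(X[:,2]>.09);print("knob",k.sum(),X[k].mean(0),X[k].min(0),X[k].max(0))
# gutter surface fit: points between blocks excluding ball; V model
g=(X[:,2]>.03)&(u>16)&(u<122)&~((u-97)**2+(v-20)**2<10**2)
G=X[g]
def res(p):
    th,a,z0,y0=p
    d=np.array([np.cos(th),np.sin(th)]) # horizontal dir
    s=(G[:,:2]-c[:2])@d; l=(G[:,:2]-c[:2])@np.array([-d[1],d[0]])-y0
    zz=np.where(s>0,s*np.tan(a),-s*np.tan(np.radians(4)))
    return G[:,2]-(z0+zz+abs(l)*np.tan(np.radians(30)))
r=least_squares(res,[1.77,.087,.036,0],loss='soft_l1',f_scale=.001);print("fit",r.x,np.median(abs(r.fun)))
th,al,z0,y0=r.x
print("deg",np.degrees(th),np.degrees(al))
for n,q in(("up",up),("lo",lo),("k",k)):
    D=X[q][:,:2]-c[:2];print(n,(D@[np.cos(th),np.sin(th)]).mean(),(D@[-np.sin(th),np.cos(th)]).mean(),X[q][:,2].mean()-z0)
```

```text
ball [0.49884715 0.00692831 0.06216532] 0.0026154850180157897
up 84 [0.46829336 0.26825766 0.09859832] [0.44519113 0.25968003 0.09017942] [0.49495362 0.27755437 0.10466408] [0.09370209 0.0988912  0.102047  ]
lo 76 [ 0.50624054 -0.09422865  0.08158069] [ 0.48298037 -0.10315437  0.06844307] [ 0.53232364 -0.08687899  0.09187304] [0.07450131 0.08231961 0.08698456]
knob 31 [0.4328025  0.18910251 0.10416554] [0.42552718 0.18175116 0.09076876] [0.4419214  0.19718558 0.1120104 ]
fit [ 1.66982801e+00  7.98864317e-02  3.25464406e-02 -1.32607762e-04] 0.0027613899818203815
deg 95.67409721119478 4.57715537880219
up 0.2630697864642772 0.0045664816697420325 0.06605187686396033
lo -0.10139230602014232 0.0026442134928110817 0.04903425103135194
k 0.18781144946386547 0.04770950768399095 0.07161910407270192
```

Emit:
drive_tool:
  steps:
    - [255,[0,0,0],0.1445]
    - [255,[0,0,0],0.1445]
    - [255,[0,0,0],0.1445]
    - [255,[0,0,0],0.1445]
    - [255,[0,0,0],0.1445]
    - [255,[0,0,0],0.1445]
    - [255,[0,0,0],0.1445]
    - [255,[0,0,0],0.1445]
  grip_force: 30

```text
time_s: 1.0
position: [0.162, 0.4992, 0.2101]
tcp_rot: [3.141, 0.0, 0.095]
force: [-0.6, -0.7, -0.0]
opening: 0.001
```

Emit:
drive_tool:
  steps:
    - [255,[2,2.3,0.4],0]
    - [255,[2,2.3,0.4],0]
    - [255,[2,2.3,0.4],0]
    - [255,[2,2.3,0.4],0]
    - [255,[2,2.3,0.4],0]
    - [255,[2,2.3,0.4],0]
    - [255,[2,2.3,0.4],0]
    - [255,[2,2.3,0.4],0]
    - [255,[2,2.3,0.4],0]
    - [255,[2,2.3,0.4],0]
    - [255,[2,2.5,0.5],0]
    - [255,[2,2.5,0.5],0]

```text
time_s: 2.2
position: [0.4298, 0.244, 0.1601]
tcp_rot: [-3.142, 0.0, 0.101]
force: [-0.0, 0.2, -0.1]
opening: -0.002
```

Run:
```python
from h import *
a=read_camera("top");b=read_camera("side")
crop(a,155,295,185,260,5,"pics/t2.png");crop(b,185,265,130,215,7,"pics/s2.png")
s=state();print(s["position"],proj(a,s["position"]),proj(b,s["position"]))
```

```text
[0.43084605 0.24255598 0.15961669] (np.float64(172.50480315573827), np.float64(229.3199614421846)) (np.float64(212.9185723549669), np.float64(157.3020810368194))
```

View pics/t2.png

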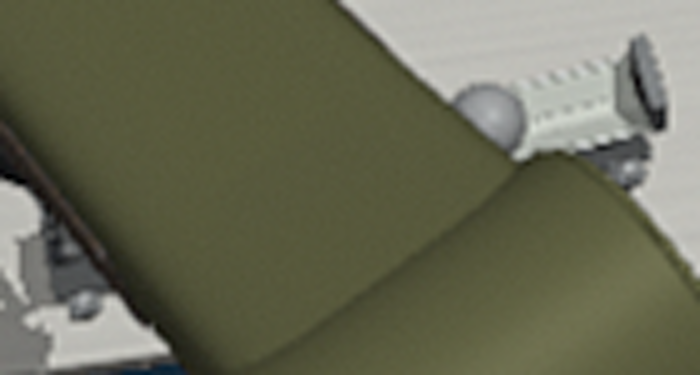

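View pics/s2.png

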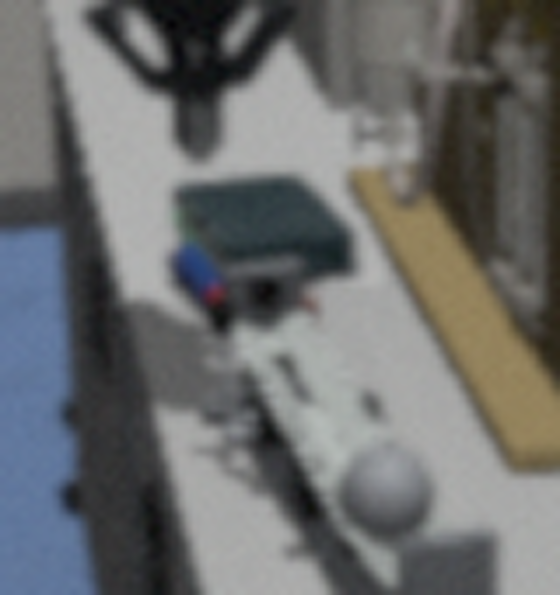

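The side view shows the shut fingertips ending near (213.6,152), but the projected TCP is at row 157. I'll check this with the depth before going on.

Run:
```python
from h import *
b=read_camera("side")
crop(b,195,230,135,170,15,"pics/s3.png")
print(state()["position"],state()["tcp_rot"])
for v in range(140,164,2):
    print(v,[tuple(np.round(pt(b,u,v),3)) for u in (211,213,215)])
```

```text
[0.4295984  0.24375327 0.15988758] [3.14128824e+00 1.04287091e-03 9.77757997e-02]
140 [(np.float64(0.425), np.float64(0.231), np.float64(0.237)), (np.float64(0.435), np.float64(0.252), np.float64(0.231)), (np.float64(0.441), np.float64(0.235), np.float64(0.235))]
142 [(np.float64(0.425), np.float64(0.238), np.float64(0.227)), (np.float64(0.433), np.float64(0.236), np.float64(0.227)), (np.float64(0.44), np.float64(0.227), np.float64(0.229))]
144 [(np.float64(0.424), np.float64(0.232), np.float64(0.22)), (np.float64(0.432), np.float64(0.232), np.float64(0.22)), (np.float64(0.441), np.float64(0.238), np.float64(0.217))]
146 [(np.float64(0.424), np.float64(0.234), np.float64(0.211)), (np.float64(0.432), np.float64(0.232), np.float64(0.211)), (np.float64(0.44), np.float64(0.232), np.float64(0.211))]
148 [(np.float64(0.423), np.float64(0.226), np.float64(0.205)), (np.float64(0.431), np.float64(0.229), np.float64(0.204)), (np.float64(0.44), np.float64(0.236), np.float64(0.201))]
150 [(np.float64(0.424), np.float64(0.238), np.float64(0.193)), (np.float64(0.431), np.float64(0.231), np.float64
[... 452 characters left out ...]
), np.float64(0.644), np.float64(0.035)), (np.float64(0.474), np.float64(0.638), np.float64(0.036)), (np.float64(0.483), np.float64(0.63), np.float64(0.038))]
158 [(np.float64(0.46), np.float64(0.613), np.float64(0.034)), (np.float64(0.469), np.float64(0.596), np.float64(0.039)), (np.float64(0.479), np.float64(0.59), np.float64(0.04))]
160 [(np.float64(0.46), np.float64(0.613), np.float64(0.023)), (np.float64(0.466), np.float64(0.574), np.float64(0.036)), (np.float64(0.475), np.float64(0.566), np.float64(0.038))]
162 [(np.float64(0.459), np.float64(0.613), np.float64(0.012)), (np.float64(0.464), np.float64(0.563), np.float64(0.028)), (np.float64(0.471), np.float64(0.532), np.float64(0.038))]
```

View pics/s3.png

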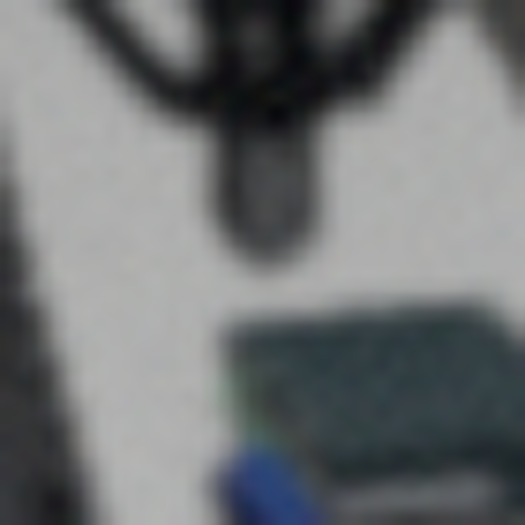

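Emit:
drive_tool:
  steps:
    - [255,[0,0,2],0]
    - [255,[0,0,2],0]
    - [255,[0,0,2],0]
    - [255,[0,0,1],0]
    - [255,[0,0,1],0]
    - [255,[0,0,0],0]

```text
time_s: 2.95
position: [0.428, 0.245, 0.0796]
tcp_rot: [3.141, 0.002, 0.102]
force: [-0.1, -0.6, -0.1]
opening: -0.001
```

Run:
```python
from h import *
b=read_camera("side")
crop(b,195,250,140,195,11,"pics/s4.png")
s=state();print(s["position"],s["force"],proj(b,s["position"]))
for v in range(158,184,2):
    print(v,[tuple(map(float,np.round(pt(b,u,v),3))) for u in (211,213,215,217,219)])
```

```text
[0.42866372 0.24521375 0.08031962] [-0.24536616 -0.26355162  0.03115966] (np.float64(213.06716245037683), np.float64(174.89558188028067))
158 [(0.422, 0.233, 0.16), (0.433, 0.256, 0.152), (0.439, 0.237, 0.158), (0.448, 0.245, 0.155), (0.456, 0.241, 0.155)]
160 [(0.422, 0.236, 0.151), (0.431, 0.245, 0.147), (0.438, 0.235, 0.15), (0.448, 0.244, 0.146), (0.455, 0.232, 0.15)]
162 [(0.421, 0.236, 0.142), (0.43, 0.241, 0.139), (0.438, 0.237, 0.14), (0.481, 0.53, 0.038), (0.491, 0.524, 0.04)]
164 [(0.421, 0.233, 0.134), (0.429, 0.232, 0.134), (0.438, 0.239, 0.131), (0.477, 0.501, 0.038), (0.487, 0.499, 0.038)]
166 [(0.421, 0.236, 0.124), (0.429, 0.233, 0.125), (0.438, 0.238, 0.122), (0.475, 0.484, 0.033), (0.486, 0.489, 0.031)]
168 [(0.42, 0.237, 0.115), (0.429, 0.236, 0.115), (0.437, 0.24, 0.113), (0.45, 0.275, 0.099), (0.458, 0.272, 0.1)]
170 [(0.445, 0.486, 0.014), (0.428, 0.233, 0.107), (0.46, 0.445, 0.028), (0.448, 0.262, 0.095), (0.458, 0.268, 0.092)]
172 [(0.445, 0.494, 0.0), (0.45, 0.447, 0.017), (0.458, 0.431, 0.023), (0.448, 0.267, 0.084), (0.457, 0.263, 0.085)]
174 [(0.441, 0.46, 0.003), (0.452, 0.467, -0.001), (0.431, 0.186, 0.106), (0.438, 0.183, 0.107), (0.456, 0.264, 0.075)]
176 [(0.438, 0.437, 0.001), (0.448, 0.437, 0.001), (0.43, 0.183, 0.099), (0.438, 0.183, 0.098), (0.456, 0.263, 0.066)]
178 [(0.436, 0.416, -0.001), (0.445, 0.406, 0.002), (0.454, 0.406, 0.001), (0.438, 0.186, 0.088), (0.452, 0.229, 0.071)]
180 [(0.432, 0.384, 0.002), (0.442, 0.384, 0.001), (0.451, 0.381, 0.001), (0.437, 0.182, 0.081), (0.471, 0.388, -0.003)]
182 [(0.43, 0.366, -0.001), (0.439, 0.36, 0.001), (0.448, 0.353, 0.003), (0.437, 0.185, 0.071), (0.466, 0.355, 0.0)]
```

View pics/s4.png

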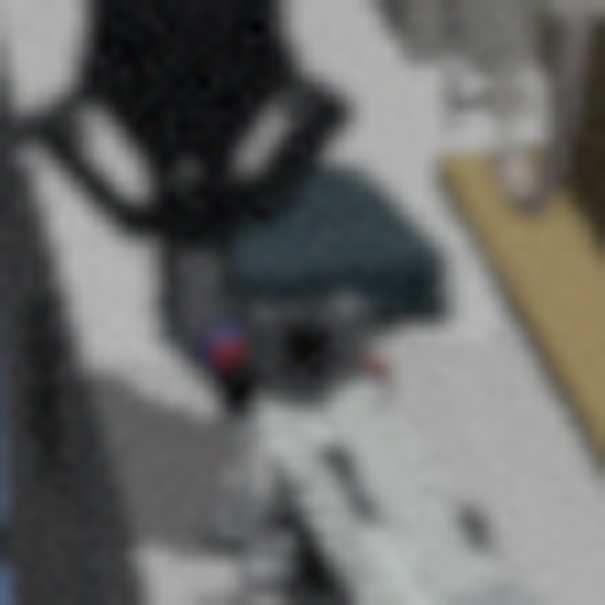

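Emit:
drive_tool:
  steps:
    - [255,[0,0,0.6],0]
    - [255,[0,0,0.6],0]
    - [255,[0,1,0],0]
    - [255,[0,1,0],0]
    - [255,[0,0.5,0],0]
    - [255,[0,0.5,0],0]
    - [255,[0,0.5,0],0]
    - [255,[0,0.3,0],0]

```text
time_s: 3.8
position: [0.4332, 0.2074, 0.0688]
tcp_rot: [-3.14, -0.001, 0.101]
force: [-0.7, 2.0, 0.9]
opening: 0.001
```

Run:
```python
from h import *
b=read_camera("side")
crop(b,195,250,140,195,11,"pics/s5.png")
s=state();print(s["position"],s["force"],proj(b,s["position"]))
for v in range(166,186,2):
    print(v,[tuple(map(float,np.round(pt(b,u,v),3))) for u in (211,213,215,217,219)])
```

```text
[0.43324172 0.20704793 0.06875696] [-0.05541452  0.04113585  1.57548911] (np.float64(215.36041139970675), np.float64(180.62181036743934))
166 [(0.417, 0.196, 0.139), (0.425, 0.194, 0.139), (0.433, 0.198, 0.137), (0.441, 0.198, 0.136), (0.45, 0.204, 0.133)]
168 [(0.446, 0.491, 0.023), (0.425, 0.201, 0.128), (0.432, 0.191, 0.131), (0.441, 0.199, 0.127), (0.458, 0.269, 0.101)]
170 [(0.445, 0.488, 0.013), (0.424, 0.199, 0.119), (0.433, 0.204, 0.117), (0.441, 0.198, 0.119), (0.457, 0.264, 0.094)]
172 [(0.445, 0.491, 0.001), (0.425, 0.204, 0.109), (0.432, 0.196, 0.111), (0.44, 0.197, 0.11), (0.457, 0.265, 0.084)]
174 [(0.442, 0.468, -0.0), (0.424, 0.203, 0.101), (0.431, 0.191, 0.105), (0.438, 0.181, 0.108), (0.456, 0.259, 0.077)]
176 [(0.439, 0.438, 0.001), (0.448, 0.438, 0.0), (0.43, 0.183, 0.099), (0.437, 0.175, 0.101), (0.456, 0.259, 0.068)]
178 [(0.436, 0.42, -0.002), (0.445, 0.413, -0.0), (0.454, 0.402, 0.003), (0.438, 0.185, 0.089), (0.452, 0.231, 0.07)]
180 [(0.432, 0.38, 0.003), (0.442, 0.381, 0.002), (0.452, 0.388, -0.001), (0.437, 0.181, 0.082), (0.47, 0.381, 0.0)]
182 [(0.43, 0.362, 0.001), (0.44, 0.365, -0.001), (0.448, 0.355, 0.002), (0.437, 0.182, 0.072), (0.466, 0.348, 0.003)]
184 [(0.426, 0.329, 0.004), (0.436, 0.336, 0.0), (0.446, 0.339, -0.001), (0.437, 0.181, 0.064), (0.463, 0.328, 0.002)]
```

View pics/s5.png

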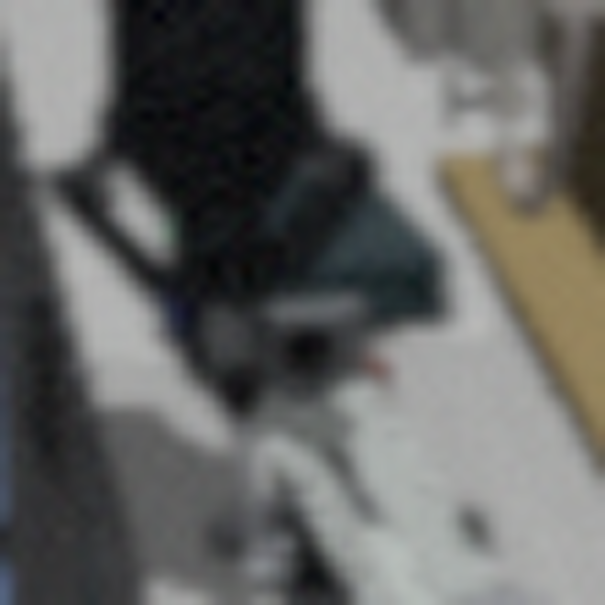

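Emit:
drive_tool:
  steps:
    - [255,[0,0.4,0],0]
    - [255,[0,0.4,0],0]
    - [255,[0,0.4,0],0]
    - [255,[0,0.4,0],0]
    - [255,[0,0.4,0],0]
    - [255,[0,0.4,0.1],0]
    - [255,[0,0.4,0.1],0]

```text
time_s: 4.55
position: [0.4357, 0.1789, 0.0663]
tcp_rot: [3.141, 0.0, 0.101]
force: [-0.4, 1.4, 0.7]
opening: 0.003
```

Emit:
drive_tool:
  steps:
    - [255,[0,0.3,0.1],0]
    - [255,[0,0.3,0],0]

```text
time_s: 4.75
position: [0.436, 0.1735, 0.0651]
tcp_rot: [-3.14, 0.001, 0.101]
force: [-1.1, 7.6, -2.4]
opening: 0.0
```

Emit:
drive_tool:
  steps:
    - [255,[0,0.3,0],0]
    - [255,[0,0.2,0],0]

```text
time_s: 4.95
position: [0.4362, 0.1732, 0.0652]
tcp_rot: [-3.13, 0.001, 0.103]
force: [-2.4, 18.2, -4.6]
opening: -0.001
```

Emit:
drive_tool:
  steps:
    - [255,[0,-0.5,0],0]
    - [255,[0,-1,0],0]
    - [255,[0,-2,0],0]
    - [255,[0,-1.5,0],0]
    - [255,[0,0,-3],0]
    - [255,[0,0,-3],0]
    - [255,[0,0,-3],0]
    - [255,[0,-3,-3],0]
    - [255,[-3,-3,0],0]
    - [255,[-3,-3,0],0]
    - [255,[0,-3,0],0]
    - [255,[0,-3,0],0]

```text
time_s: 6.15
position: [0.3555, 0.3622, 0.1856]
tcp_rot: [3.14, -0.0, 0.102]
force: [0.0, 0.5, 0.5]
opening: -0.002
```

Run:
```python
from h import *
a=read_camera("top");b=read_camera("side")
crop(a,155,295,185,260,5,"pics/t6.png");crop(b,195,255,145,215,8,"pics/s6.png")
s=state();print(s["position"],s["force"])
```

```text
[0.35656262 0.36473019 0.1852849 ] [ 0.67782369 -0.76003536  0.16763441]
```

View pics/t6.png

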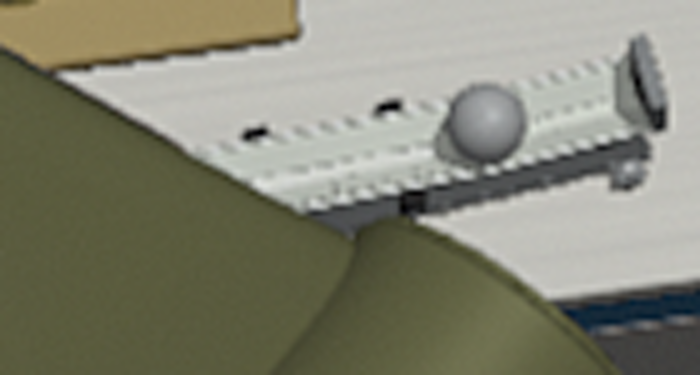

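View pics/s6.png

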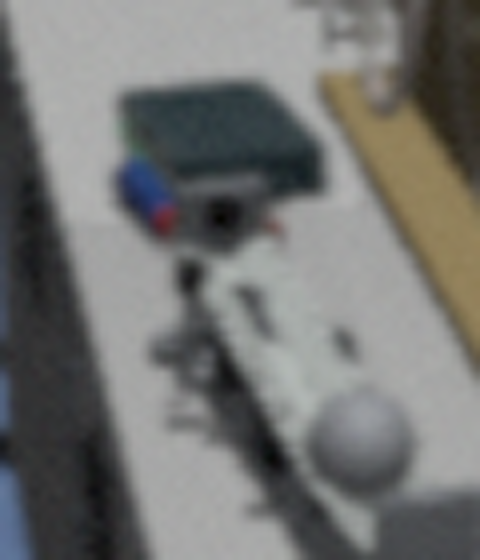

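The lever moved: the knob is now at side (218.5,179), where it was at (216.6,175). I'll measure its 3D position.

Run:
```python
from h import *
b=read_camera("side")
for nm,bb in (("old",np.load("side.npy",allow_pickle=True).item()),("new",b)):
  for v in range(172,190,1):
    print(nm,v,[tuple(map(float,np.round(pt(bb,u,v),3))) for u in (215,217,218,219,220)])
d=np.array([-.1011,.9949]);l=np.array([-.9949,-.1011]);O=np.array([.4986,.0094,.0333])
for q in(0,.6):
    t=.3-q;x=.176+.072*np.sin(t);z=-.022+.072*np.cos(t);c,s=np.cos(np.radians(5)),np.sin(np.radians(5))
    p=np.r_[O[:2]+d*(x*c-z*s)+l*.044,O[2]+x*s+z*c];print(q,p,proj(b,p),proj(np.load("top.npy",allow_pickle=True).item(),p))
```

```text
old 172 [(0.459, 0.444, 0.018), (0.448, 0.267, 0.084), (0.451, 0.256, 0.088), (0.457, 0.262, 0.085), (0.461, 0.264, 0.084)]
old 173 [(0.431, 0.191, 0.109), (0.439, 0.188, 0.109), (0.444, 0.197, 0.106), (0.456, 0.259, 0.082), (0.461, 0.264, 0.079)]
old 174 [(0.431, 0.188, 0.106), (0.439, 0.187, 0.106), (0.442, 0.183, 0.107), (0.456, 0.26, 0.077), (0.461, 0.262, 0.076)]
old 175 [(0.43, 0.187, 0.102), (0.437, 0.177, 0.105), (0.443, 0.186, 0.101), (0.456, 0.263, 0.071), (0.461, 0.268, 0.069)]
old 176 [(0.431, 0.19, 0.096), (0.437, 0.178, 0.1), (0.442, 0.183, 0.098), (0.455, 0.255, 0.07), (0.461, 0.267, 0.065)]
old 177 [(0.431, 0.193, 0.091), (0.438, 0.185, 0.093), (0.443, 0.194, 0.089), (0.453, 0.243, 0.069), (0.459, 0.253, 0.065)]
old 178 [(0.455, 0.411, -0.001), (0.438, 0.187, 0.088), (0.468, 0.403, 0.001), (0.453, 0.24, 0.066), (0.457, 0.239, 0.066)]
old 179 [(0.452, 0.387, 0.004), (0.438, 0.188, 0.083), (0.467, 0.392, 0.001), (0.451, 0.229, 0.066), (0.455, 0.223, 0.068)]
old 180 [(0.451, 0.383, 0.001), (0.437, 0.182, 0.081), (0.466, 0.385, -0.001), (0.47, 0.383, -0.001), (0.453, 0.20
[... 2953 characters left out ...]
w 187 [(0.437, 0.261, 0.017), (0.447, 0.272, 0.011), (0.439, 0.166, 0.056), (0.443, 0.168, 0.055), (0.458, 0.26, 0.015)]
new 188 [(0.436, 0.26, 0.013), (0.445, 0.258, 0.013), (0.439, 0.173, 0.049), (0.443, 0.172, 0.049), (0.457, 0.248, 0.016)]
new 189 [(0.435, 0.254, 0.011), (0.445, 0.26, 0.007), (0.439, 0.172, 0.045), (0.443, 0.172, 0.045), (0.446, 0.165, 0.047)]
0 [0.43536778 0.19641935 0.09710006] (np.float64(215.94610771466003), np.float64(175.15836521043863)) (np.float64(191.2748258933563), np.float64(233.29156691520728))
0.6 [0.43965371 0.15424258 0.09339116] (np.float64(218.37085660089033), np.float64(179.6512465202752)) (np.float64(205.55176297717918), np.float64(230.43713106653001))
```

Knob surface has travelled about 40 mm, and its predicted set position projects to (218.4,179.7), which matches what I see. The lever is on its stop. Next I go above the run-out behind the ball.

Emit:
drive_tool:
  steps:
    - [255,[0.87,3.52,0],0]
    - [255,[0.87,3.52,0],0]
    - [255,[0.87,3.52,0],0]
    - [255,[0.87,3.52,0],0]
    - [255,[0.87,3.52,0],0]
    - [255,[0.87,3.52,0],0]
    - [255,[0.87,3.52,0],0]
    - [255,[0.87,3.52,0],0]
    - [255,[0.87,3.52,0],0]
    - [255,[0.87,3.52,0],0]
    - [255,[0.87,3.52,0],0]
    - [255,[0.87,3.52,0],0]

```text
time_s: 7.5
position: [0.5027, -0.0507, 0.1853]
tcp_rot: [3.141, 0.001, 0.1]
force: [-0.3, 0.3, 0.6]
opening: 0.001
```

Emit:
drive_tool:
  steps:
    - [255,[0,0,2],0]
    - [255,[0,0,2],0]
    - [255,[0,0,1.5],0]
    - [255,[0,0,0],0]

```text
time_s: 7.9
position: [0.5004, -0.0491, 0.1282]
tcp_rot: [-3.141, 0.006, 0.1]
force: [-0.2, -0.1, -0.3]
opening: -0.004
```

Run:
```python
from h import *
b=read_camera("side");a=read_camera("top")
crop(b,205,285,155,225,8,"pics/s7.png");crop(a,195,335,165,260,5,"pics/t7.png")
s=state();print(s["position"],s["tcp_rot"],s["force"],proj(b,s["position"]))
u0,v0=map(int,proj(b,s["position"]))
for v in range(v0-14,v0+8,1):
    print(v,[tuple(map(float,np.round(pt(b,u,v),3))) for u in (u0-4,u0-2,u0,u0+2,u0+4)])
```

```text
[ 0.50263672 -0.04887368  0.13044358] [3.14141526e+00 1.33021188e-03 1.00292226e-01] [-0.36782324 -0.20810158 -0.45953798] (np.float64(243.61047398038068), np.float64(189.65186165795288))
175 [(0.487, -0.045, 0.185), (0.49, -0.067, 0.193), (0.5, -0.052, 0.187), (0.506, -0.058, 0.189), (0.514, -0.051, 0.185)]
176 [(0.487, -0.048, 0.183), (0.492, -0.059, 0.187), (0.498, -0.062, 0.187), (0.506, -0.056, 0.184), (0.514, -0.055, 0.183)]
177 [(0.487, -0.049, 0.179), (0.492, -0.056, 0.182), (0.499, -0.059, 0.182), (0.505, -0.062, 0.183), (0.513, -0.057, 0.18)]
178 [(0.488, -0.043, 0.173), (0.492, -0.056, 0.178), (0.499, -0.059, 0.179), (0.505, -0.061, 0.179), (0.514, -0.052, 0.175)]
179 [(0.487, -0.046, 0.171), (0.493, -0.052, 0.173), (0.497, -0.065, 0.177), (0.505, -0.06, 0.175), (0.514, -0.05, 0.17)]
180 [(0.487, -0.044, 0.166), (0.492, -0.057, 0.171), (0.499, -0.058, 0.171), (0.505, -0.06, 0.171), (0.513, -0.057, 0.169)]
181 [(0.488, -0.041, 0.161), (0.492, -0.058, 0.168), (0.498, -0.061, 0.169), (0.505, -0.062, 0.168), (0.514, -0.054, 0.164)]
182 [(0.557, 0.335, 0.001), (0.491, -0.06, 0.
[... 1029 characters left out ...]
(0.515, 0.106, 0.058), (0.547, 0.233, 0.0), (0.555, 0.227, 0.002), (0.564, 0.229, 0.0), (0.573, 0.227, 0.0)]
192 [(0.514, 0.1, 0.056), (0.544, 0.217, 0.002), (0.553, 0.217, 0.002), (0.563, 0.221, -0.001), (0.57, 0.213, 0.002)]
193 [(0.513, 0.096, 0.053), (0.542, 0.208, 0.001), (0.552, 0.213, -0.002), (0.56, 0.209, -0.0), (0.568, 0.203, 0.001)]
194 [(0.497, 0.012, 0.087), (0.504, 0.007, 0.089), (0.513, 0.015, 0.084), (0.557, 0.194, 0.002), (0.566, 0.193, 0.001)]
195 [(0.496, 0.006, 0.086), (0.503, 0.0, 0.088), (0.51, -0.001, 0.088), (0.555, 0.182, 0.002), (0.564, 0.185, 0.0)]
196 [(0.494, -0.003, 0.086), (0.503, 0.001, 0.084), (0.51, 0.001, 0.083), (0.518, 0.005, 0.08), (0.561, 0.173, 0.001)]
```

View pics/s7.png

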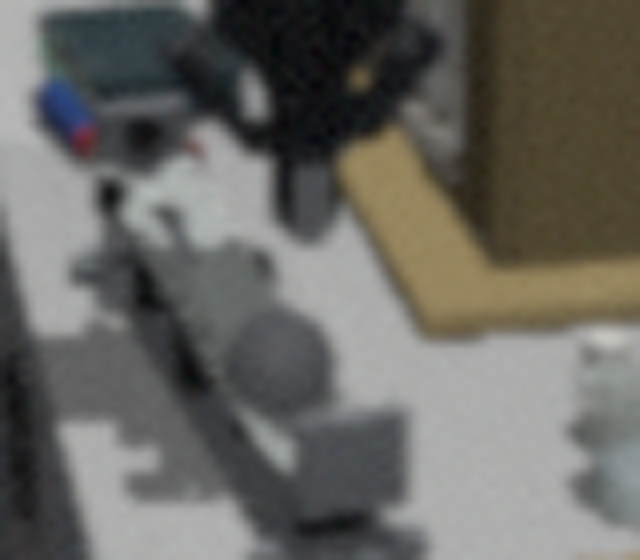

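View pics/t7.png

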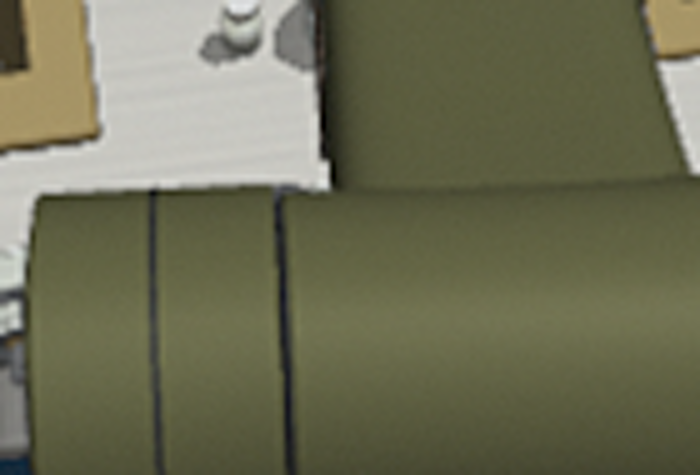

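Emit:
drive_tool:
  steps:
    - [255,[0,0,2],0]
    - [255,[0,0,2],0]
    - [255,[0,0,2],0]
    - [255,[0,0,1],0]
    - [255,[0,0,0.5],0]
    - [255,[0,0,0],0]

```text
time_s: 8.6
position: [0.5035, -0.0484, 0.0556]
tcp_rot: [3.141, -0.0, 0.101]
force: [-0.1, -0.3, -0.0]
opening: -0.001
```

Emit:
drive_tool:
  steps:
    - [255,[0,0,0.3],0]
    - [255,[0,0,0.2],0]
    - [255,[0,0,0],0]

```text
time_s: 8.9
position: [0.5037, -0.0484, 0.0507]
tcp_rot: [3.141, -0.001, 0.101]
force: [-0.6, -0.1, 0.3]
opening: 0.001
```

Emit:
drive_tool:
  steps:
    - [255,[0,0,0.2],0]
    - [255,[0,0,0.2],0]
    - [255,[0,0,0],0]

```text
time_s: 9.2
position: [0.5032, -0.0484, 0.0461]
tcp_rot: [-3.141, 0.001, 0.101]
force: [0.4, 0.7, 0.4]
opening: 0.002
```

Emit:
drive_tool:
  steps:
    - [255,[0,0,0.2],0]
    - [255,[0,0,0.1],0]
    - [255,[0,0,0],0]

```text
time_s: 9.5
position: [0.5032, -0.0484, 0.0432]
tcp_rot: [-3.142, 0.0, 0.101]
force: [0.8, -0.8, -0.3]
opening: -0.001
```

Run:
```python
from h import *
b=read_camera("side")
crop(b,205,285,155,225,8,"pics/s8.png")
s=state();print(s["position"],s["tcp_rot"],s["force"],proj(b,s["position"]))
u0,v0=map(int,proj(b,s["position"]))
for v in range(v0-14,v0+8,1):
    print(v,[tuple(map(float,np.round(pt(b,u,v),3))) for u in (u0-4,u0-2,u0,u0+2,u0+4)])
```

```text
[ 0.5032735  -0.04841442  0.04328103] [-3.14155844e+00  3.17757277e-04  1.00953794e-01] [-0.466133    0.05975145 -0.20821769] (np.float64(243.84547553280265), np.float64(211.72468358885388))
197 [(0.494, -0.004, 0.083), (0.493, -0.051, 0.104), (0.497, -0.064, 0.109), (0.506, -0.058, 0.106), (0.512, -0.06, 0.106)]
198 [(0.494, -0.007, 0.08), (0.492, -0.056, 0.102), (0.497, -0.064, 0.106), (0.505, -0.059, 0.103), (0.514, -0.053, 0.099)]
199 [(0.493, -0.012, 0.078), (0.492, -0.057, 0.099), (0.498, -0.062, 0.101), (0.505, -0.059, 0.099), (0.514, -0.055, 0.096)]
200 [(0.493, -0.012, 0.074), (0.492, -0.057, 0.095), (0.499, -0.055, 0.093), (0.506, -0.056, 0.093), (0.514, -0.054, 0.092)]
201 [(0.493, -0.012, 0.07), (0.491, -0.059, 0.092), (0.499, -0.055, 0.089), (0.505, -0.059, 0.091), (0.514, -0.054, 0.087)]
202 [(0.492, -0.014, 0.067), (0.492, -0.055, 0.087), (0.499, -0.056, 0.086), (0.506, -0.056, 0.086), (0.514, -0.054, 0.084)]
203 [(0.493, -0.011, 0.062), (0.492, -0.052, 0.081), (0.498, -0.059, 0.084), (0.505, -0.06, 0.083), (0.514, -0.053, 0.079)]
204 [(0.493, -0.011, 0.058), (0.492, -
[... 1106 characters left out ...]
075, 0.053), (0.489, -0.103, 0.067), (0.496, -0.104, 0.067), (0.504, -0.1, 0.064)]
214 [(0.492, -0.012, 0.017), (0.485, -0.088, 0.056), (0.489, -0.105, 0.065), (0.496, -0.104, 0.063), (0.505, -0.097, 0.059)]
215 [(0.491, -0.019, 0.016), (0.499, -0.016, 0.014), (0.489, -0.104, 0.06), (0.497, -0.102, 0.058), (0.503, -0.107, 0.06)]
216 [(0.49, -0.022, 0.014), (0.497, -0.027, 0.015), (0.49, -0.102, 0.055), (0.496, -0.104, 0.056), (0.504, -0.101, 0.053)]
217 [(0.488, -0.033, 0.016), (0.496, -0.033, 0.015), (0.489, -0.103, 0.052), (0.496, -0.107, 0.053), (0.504, -0.102, 0.05)]
218 [(0.487, -0.042, 0.016), (0.494, -0.042, 0.015), (0.489, -0.106, 0.049), (0.497, -0.102, 0.046), (0.504, -0.1, 0.045)]
```

View pics/s8.png

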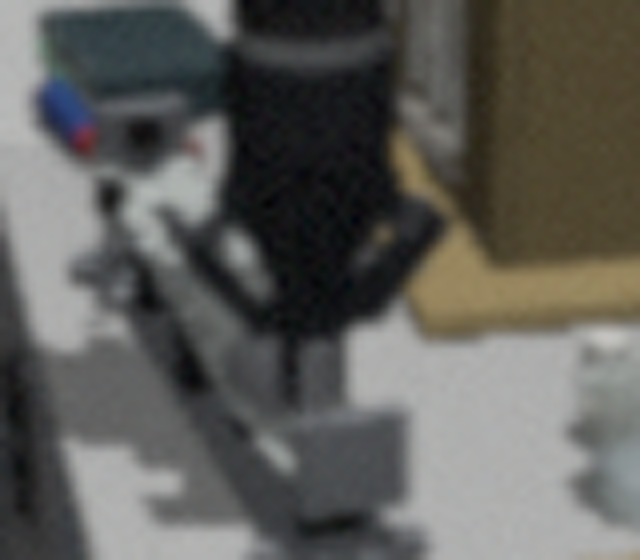

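Emit:
drive_tool:
  steps:
    - [255,[0,0,0.2],0]
    - [255,[0,0,0.1],0]
    - [255,[0,0,0],0]

```text
time_s: 9.85
position: [0.5032, -0.0484, 0.0402]
tcp_rot: [-3.142, 0.0, 0.101]
force: [0.7, 0.2, 0.2]
opening: 0.001
```

Emit:
drive_tool:
  steps:
    - [255,[0,0,0.2],0]
    - [255,[0,0,0.1],0]
    - [255,[0,0,0],0]

```text
time_s: 10.15
position: [0.5032, -0.0484, 0.0372]
tcp_rot: [-3.142, 0.0, 0.101]
force: [0.6, -0.4, 0.9]
opening: -0.003
```

No gutter contact at TCP z 0.037, so the real tips do end about 18 mm behind the nominal TCP, as the camera shows. I'll work with that offset and approach the ball.

Emit:
drive_tool:
  steps:
    - [255,[0,0,0.2],0]
    - [255,[0,-0.4,0],0]
    - [255,[0,-0.4,0],0]
    - [255,[0,-0.4,0],0]
    - [255,[0,-0.2,0],0]
    - [255,[0,-0.2,0],0]
    - [255,[0,-0.2,-0.02],0]
    - [255,[0,-0.2,-0.02],0]
    - [255,[0,-0.2,-0.02],0]

```text
time_s: 11.05
position: [0.5014, -0.0269, 0.0361]
tcp_rot: [3.14, -0.0, 0.101]
force: [0.3, -1.8, 1.5]
opening: -0.002
```

Emit:
drive_tool:
  steps:
    - [255,[0,-0.2,-0.02],0]
    - [255,[0,-0.2,-0.02],0]
    - [255,[0,-0.2,-0.02],0]
    - [255,[0,-0.3,-0.03],0]
    - [255,[0,-0.3,-0.03],0]
    - [255,[0,-0.3,-0.03],0]

```text
time_s: 11.65
position: [0.4996, -0.0114, 0.0375]
tcp_rot: [3.142, 0.0, 0.101]
force: [-0.7, -2.3, 0.5]
opening: 0.0
```

```bash
cat > look.py <<'E'
from h import *
import sys
from scipy.optimize import least_squares
b=read_camera("side");k=sys.argv[1]
crop(b,200,280,150,220,8,f"pics/s{k}.png")
s=state();print(s["time_s"],s["position"],s["tcp_rot"],s["force"],proj(b,s["position"]))
E
python3 look.py 9
```

```text
11.7 [ 0.4994386  -0.01064518  0.0375086 ] [-3.14043062e+00  2.13894515e-04  1.01506998e-01] [0.31219174 0.96611378 0.49687048] (np.float64(240.82775637855622), np.float64(208.6641747800358))
```

View pics/s9.png

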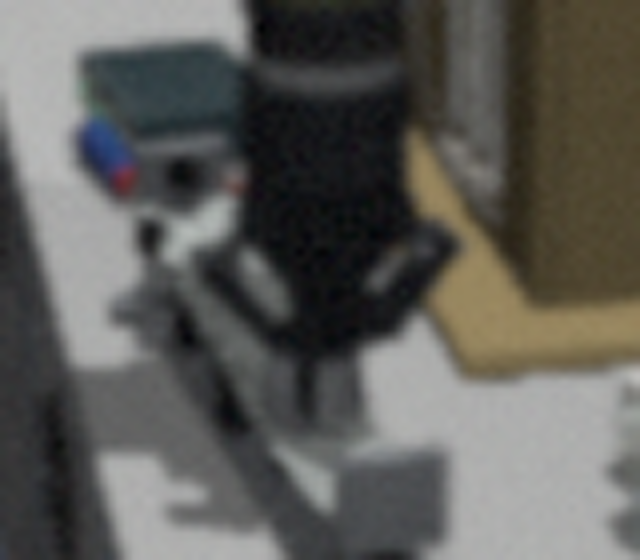

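Emit:
drive_tool:
  steps:
    - [255,[0.02,-0.35,-0.03],0]
    - [255,[0.02,-0.35,-0.03],0]
    - [255,[0.02,-0.35,-0.03],0]
    - [255,[0,-0.35,-0.03],0]
    - [255,[0,-0.35,-0.03],0]
    - [255,[0,-0.35,-0.03],0]
    - [255,[0,-0.35,-0.03],0]
    - [255,[0,-0.35,-0.03],0]
    - [255,[0,-0.35,-0.03],0]
    - [255,[0,-0.35,-0.03],0]
    - [255,[0,-0.35,-0.03],0]
    - [255,[0,-0.35,-0.03],0]

```text
time_s: 12.9
position: [0.496, 0.0305, 0.0411]
tcp_rot: [3.142, 0.0, 0.101]
force: [0.1, -2.0, 1.8]
opening: -0.0
```

Emit:
drive_tool:
  steps:
    - [255,[0,-0.35,-0.03],0]
    - [255,[0,-0.35,-0.03],0]
    - [255,[0,-0.35,-0.03],0]
    - [255,[0,-0.35,-0.03],0]
    - [255,[0,-0.35,-0.03],0]
    - [255,[0,-0.35,-0.03],0]
    - [255,[0,-0.35,-0.03],0]
    - [255,[0,-0.35,-0.03],0]
    - [255,[0,-0.35,-0.03],0]
    - [255,[0,-0.35,-0.03],0]

```text
time_s: 13.9
position: [0.4924, 0.0653, 0.0441]
tcp_rot: [3.142, 0.0, 0.101]
force: [0.3, -1.7, 1.4]
opening: 0.002
```

```bash
python3 look.py 10
```

```text
13.95 [0.49239642 0.06611831 0.04414035] [-3.14033026e+00  1.20167619e-05  1.01496764e-01] [0.48021239 0.91243332 0.11147641] (np.float64(235.29575495695443), np.float64(198.65460900645317))
```

View pics/s10.png

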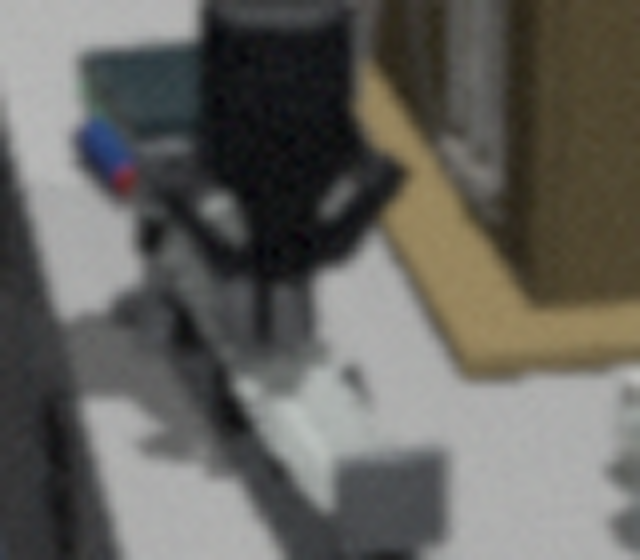

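Emit:
drive_tool:
  steps:
    - [255,[0,-0.35,0],0]
    - [255,[0,-0.35,0],0]
    - [255,[0,-0.35,0],0]
    - [255,[0,-0.35,0],0]
    - [255,[0,-0.35,0],0]
    - [255,[0,-0.35,0],0]
    - [255,[0,-0.35,-0.03],0]
    - [255,[0,-0.35,-0.03],0]
    - [255,[0,-0.35,-0.03],0]
    - [255,[0,-0.35,-0.03],0]
    - [255,[0,-0.35,-0.03],0]
    - [255,[0,-0.35,-0.03],0]

```text
time_s: 15.15
position: [0.4882, 0.1071, 0.0459]
tcp_rot: [3.142, 0.0, 0.101]
force: [0.5, -2.9, 1.1]
opening: 0.003
```

Emit:
drive_tool:
  steps:
    - [255,[0,-0.3,-0.03],0]
    - [255,[0,-0.3,-0.03],0]
    - [255,[0,-0.3,-0.03],0]
    - [255,[0,-0.3,-0.03],0]
    - [255,[0,-0.3,-0.03],0]
    - [255,[0,-0.25,-0.02],0]
    - [255,[0,-0.25,-0.02],0]
    - [255,[0,-0.25,-0.02],0]
    - [255,[0,-0.25,-0.02],0]
    - [255,[0,-0.25,-0.02],0]

```text
time_s: 16.15
position: [0.4855, 0.1344, 0.0484]
tcp_rot: [3.142, 0.0, 0.101]
force: [0.3, -1.9, 0.8]
opening: 0.005
```

```bash
python3 look.py 11
```

```text
16.2 [0.48542671 0.13502673 0.04843067] [-3.14050847e+00  6.32762789e-05  1.01359279e-01] [ 0.51575384 -0.31849209  0.14043217] (np.float64(230.60212254915945), np.float64(190.82241635724301))
```

View pics/s11.png

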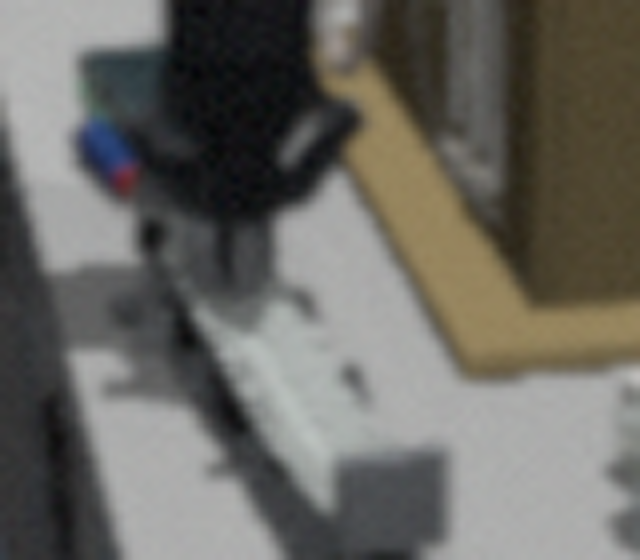

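Emit:
drive_tool:
  steps:
    - [255,[0,-0.25,-0.02],0]
    - [255,[0,-0.25,-0.02],0]
    - [255,[0,-0.25,-0.02],0]
    - [255,[0,-0.25,-0.02],0]
    - [255,[0,-0.25,-0.02],0]
    - [255,[0,-0.25,-0.02],0]

```text
time_s: 16.8
position: [0.484, 0.1493, 0.0497]
tcp_rot: [3.142, -0.0, 0.101]
force: [0.5, -3.5, 1.4]
opening: 0.004
```

Emit:
drive_tool:
  steps:
    - [255,[0,-0.2,-0.02],0]
    - [255,[0,-0.2,-0.02],0]
    - [255,[0,-0.2,-0.02],0]
    - [255,[0,-0.2,-0.02],0]

```text
time_s: 17.2
position: [0.4831, 0.1573, 0.0504]
tcp_rot: [-3.141, 0.0, 0.101]
force: [0.1, -2.8, 2.0]
opening: 0.002
```

Emit:
drive_tool:
  steps:
    - [255,[0,-0.2,-0.02],0]
    - [255,[0,-0.2,-0.02],0]
    - [255,[0,-0.2,-0.02],0]

```text
time_s: 17.5
position: [0.4825, 0.1633, 0.051]
tcp_rot: [-3.141, 0.0, 0.101]
force: [-0.2, -2.7, 0.3]
opening: 0.002
```

Emit:
drive_tool:
  steps:
    - [255,[0,-0.2,-0.02],0]
    - [255,[0,-0.2,-0.02],0]
    - [255,[0,-0.2,-0.02],0]

```text
time_s: 17.8
position: [0.4819, 0.1692, 0.0516]
tcp_rot: [-3.142, 0.0, 0.101]
force: [0.3, -2.2, 0.8]
opening: 0.003
```

Emit:
drive_tool:
  steps:
    - [255,[0,-0.2,-0.02],0]
    - [255,[0,-0.2,-0.02],0]
    - [255,[0,-0.2,-0.02],0]

```text
time_s: 18.1
position: [0.4814, 0.1752, 0.0522]
tcp_rot: [-3.141, 0.0, 0.101]
force: [0.3, -2.4, 1.4]
opening: 0.002
```

Emit:
drive_tool:
  steps:
    - [255,[0,-0.2,-0.02],0]
    - [255,[0,-0.2,-0.02],0]

```text
time_s: 18.3
position: [0.4809, 0.1793, 0.0526]
tcp_rot: [-3.141, 0.0, 0.101]
force: [0.3, -1.6, 0.5]
opening: 0.002
```

Emit:
drive_tool:
  steps:
    - [255,[0,-0.2,-0.02],0]
    - [255,[0,-0.2,-0.02],0]

```text
time_s: 18.5
position: [0.4805, 0.1833, 0.053]
tcp_rot: [-3.141, 0.0, 0.101]
force: [0.6, -2.0, 0.1]
opening: 0.001
```

Emit:
drive_tool:
  steps:
    - [255,[0,-0.2,-0.02],0]
    - [255,[0,-0.2,-0.02],0]

```text
time_s: 18.7
position: [0.4801, 0.1874, 0.0534]
tcp_rot: [-3.141, 0.0, 0.101]
force: [-1.0, -0.2, 0.5]
opening: 0.004
```

```bash
python3 look.py 12
```

```text
18.75 [0.48010434 0.18773536 0.05340214] [-3.14058093e+00  4.29678122e-05  1.01444464e-01] [-0.47514148  0.66086009  0.52436686] (np.float64(227.25446907890486), np.float64(184.87523303607477))
```

View pics/s12.png

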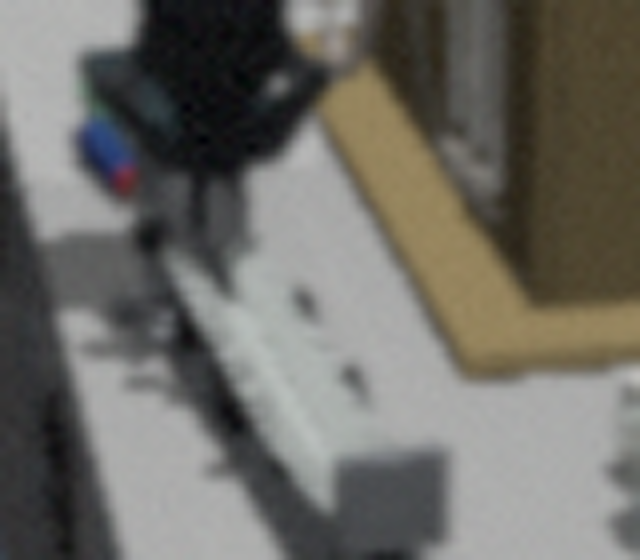

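Emit:
drive_tool:
  steps:
    - [255,[0,-0.15,-0.01],0]
    - [255,[0,-0.15,-0.01],0]
    - [255,[0,-0.1,-0.01],0]
    - [255,[0,0,0],0]
    - [255,[0,0,0],0]
    - [255,[0,0,0],0]

```text
time_s: 19.35
position: [0.4798, 0.191, 0.0537]
tcp_rot: [-3.141, -0.0, 0.101]
force: [-0.1, -0.9, 1.3]
opening: 0.002
```

Emit:
drive_tool:
  steps:
    - [255,[0,0.2,0],0]
    - [255,[0,0.2,0],0]
    - [255,[0,0.3,0],0]
    - [255,[0,0.5,0],0]
    - [255,[0,1.0,0],0]
    - [255,[0,1.5,0],0]
    - [255,[0,2,0],0]
    - [255,[0,2,0],0]

```text
time_s: 20.15
position: [0.4875, 0.1126, 0.0537]
tcp_rot: [3.141, 0.0, 0.101]
force: [0.2, 0.2, -0.5]
opening: 0.003
```

```bash
python3 look.py 13
```

```text
20.2 [0.48739891 0.10979774 0.05363547] [3.13851510e+00 6.18045357e-04 9.81172259e-02] [ 0.32134577 -2.25253664 -0.32492402] (np.float64(232.10352027575072), np.float64(192.07726757430538))
```

View pics/s13.png

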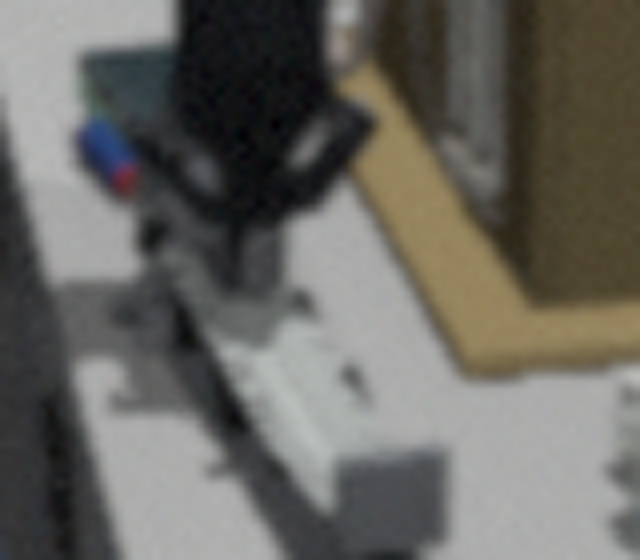

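Emit:
drive_tool:
  steps:
    - [255,[0,0,-2],0]
    - [255,[0,0,-3],0]
    - [255,[0,0,-4],0]
    - [255,[0,0,-4],0]
    - [255,[0,3,-2],0]
    - [255,[0,4,0],0]
    - [255,[0,4,0],0]
    - [255,[0,4,0],0]
    - [255,[0,4,0],0]
    - [255,[0,4,0],0]
    - [255,[-3,3,-1],0]
    - [255,[-3,2,-1],0]

```text
time_s: 21.4
position: [0.4551, -0.173, 0.2232]
tcp_rot: [3.141, 0.001, 0.099]
force: [0.6, -0.2, -0.1]
opening: -0.003
```

```bash
python3 look.py 14;  python3 - <<'E'
from h import *
a=read_camera("top");crop(a,115,295,165,260,4,"pics/t14.png");np.save("top2.npy",a,allow_pickle=True);np.save("side2.npy",read_camera("side"),allow_pickle=True)
E
```

```text
21.45 [ 0.45085613 -0.17509114  0.22516801] [3.13864638 0.00357216 0.09587391] [-4.62904397 -0.7627235   1.27994574] (np.float64(234.9825348516543), np.float64(178.71454112890876))
```

View pics/s14.png

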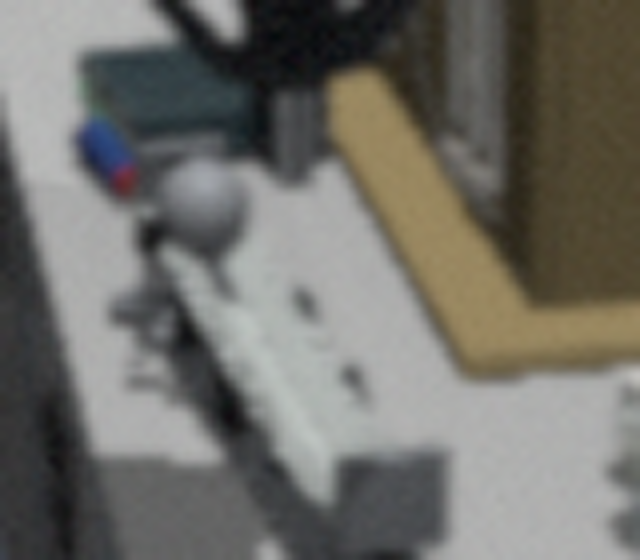

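View pics/t14.png

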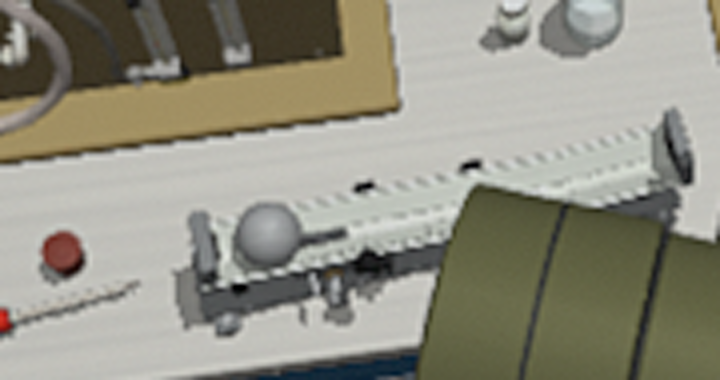

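The ball sits at the upper end, at side (225.3,176) and top (182,224), just below the block. I'll measure its position along the gutter and check that it is still.

Run:
```python
from h import *
from scipy.optimize import least_squares
def ball(c,u0,v0,r):
    X=np.array([pt(c,u,v) for v in range(v0-r,v0+r+1) for u in range(u0-r,u0+r+1) if (u-u0)**2+(v-v0)**2<r*r and c["depth"][v,u]>0])
    R=least_squares(lambda p:np.linalg.norm(X-p,axis=1)-.025,X.mean(0)-[0,0,.02],loss='soft_l1',f_scale=.001);return R.x
d=np.array([-.1011,.9949]);L=lambda p,q:((p-q)[:2]@d/np.cos(np.radians(5)))
a0=np.load("top.npy",allow_pickle=True).item();a=np.load("top2.npy",allow_pickle=True).item()
p0=ball(a0,252,210,7);p=ball(a,182,224,7);a2=read_camera("top");q=ball(a2,182,224,7)
l=np.array([-.9949,-.1011])
print(p0,p,q,"travel",L(p,p0),L(q,p0),"lat",(q-p0)[:2]@l,"dz",q[2]-p0[2],"exp .0192")
b0=np.load("side.npy",allow_pickle=True).item();b=np.load("side2.npy",allow_pickle=True).item()
P0=ball(b0,240,200,5);Q=ball(b,225,176,4);print("side",P0,Q,L(Q,P0),state()["time_s"])
T0,_=tri(a0,(252.4,209.8),b0,(240.2,200.2));T1,_=tri(a,(182,224),b,(225.3,175.8));print("tri",T1,L(T1,T0))
```

```text
[0.49884455 0.00659757 0.06223911] [0.4764925  0.22156356 0.07989739] [0.47586591 0.22161459 0.08066362] travel 0.21695502793228946 0.21706959124223524 lat 0.001123228701164758 dz 0.018424507242443412 exp .0192
side [0.50218405 0.00883989 0.06373357] [0.47875579 0.22419233 0.08371633] 0.2174502063058406 21.6
tri [0.47660857 0.22258868 0.08043586] 0.2183637820485067
```

Emit:
drive_tool:
  steps:
    - [255,[0,0,0],0]
    - [255,[0,0,0],0]
    - [255,[0,0,0],0]
    - [255,[0,0,0],0]
    - [255,[0,0,0],0]

```text
time_s: 22.1
position: [0.4563, -0.1699, 0.2235]
tcp_rot: [-3.141, 0.0, 0.102]
force: [0.4, -0.1, 0.8]
opening: -0.001
```

Run:
```python
from h import *
a=read_camera("top");o=np.load("top2.npy",allow_pickle=True).item()
print(np.abs(a["frame"][210:240,165:200].astype(int)-o["frame"][210:240,165:200]).mean())
a0=np.load("top.npy",allow_pickle=True).item()
print(np.abs(a["frame"][150:185,230:275].astype(int)-a0["frame"][150:185,230:275]).mean(),np.abs(a["frame"][218:238,122:140].astype(int)-a0["frame"][218:238,122:140]).mean(),state()["force"])
print(hand_in())
```

```text
0.9152380952380952
11.356402116402116 10.537037037037036 [-0.86673318 -0.02071672  0.53388789]
the job is handed in; nothing more can be done
None
```

Run:
```python
import numpy as np,cv2
a=np.load("top.npy",allow_pickle=True).item()["frame"];b=np.load("top2.npy",allow_pickle=True).item()["frame"]
for (y0,y1,x0,x1) in((150,185,230,275),(218,238,122,140)):
    A=a[y0:y1,x0:x1].astype(np.float32).mean(2);B=b[y0:y1,x0:x1].astype(np.float32).mean(2)
    print((B-A).mean(),cv2.phaseCorrelate(A-A.mean(),B-B.mean()))
```

```text
11.467301 ((0.5361610711997074, -0.006888679121917818), 0.9664586904608173)
10.6453705 ((0.02527545198678105, 0.015695211476803195), 0.8780099905199474)
```

The incline is set and handed in at about 22 s: the lever is on its set stop and the ball is resting in the pocket behind the catch. `hand_in` reports no verdict, so this rests on my own last checks.

- **Lever:** I pushed the knob downhill with shut fingers until it stopped at about 18 N. The knob had moved about 40 mm, and the camera shows it where the set position should be.
- **Ball:** I pushed it up the gutter with shut fingers, with measured forces of about 2–3.5 N, until the force dropped as it passed the catch. I then backed the fingers off.
- **Rest position:** The ball lies 217–218 mm up the slope by depth and by two-view measurement, against 220 mm expected. It is about 1 mm off the line through its starting point and was still in repeated pictures. The arm is clear of everything.
- **Catch:** I could not see the catch itself. I infer it is up because nothing else would hold the ball there.
- **Fingertip height:** The visible fingertips end about 18 mm behind the reported tool point. I noticed this in the side view and again when lowering the fingers met no gutter, and I set the heights by the camera instead.
- **Bystanders:** The vial, beaker and stopper show no image shift beyond about half a pixel (1–2 mm). Their plain image difference was about 11 grey levels, which was an even brightness change. I did not check the brass weight separately, but the arm did no low moves near it.

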